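# Rehang the egg basket on the free stand

### The arm

A 6-joint arm with a two-finger parallel gripper is mounted at the origin on the work surface. World frame = base frame: x ahead of the robot, y to its left, z up, the work surface at z = 0. Lengths are in m, angles in rad, forces in N, time in s.
With the tool pointing down it reaches from about 0.3 to 0.775 m from the base axis. Payload 14.6 kg.
Tool frame: the origin (TCP) lies midway between the tips of the shut fingers; the grasp point (between the pads) lies 19 mm behind it; x points along the fingers, z is the direction in which the jaws open and shut, and the axes are right-handed (so a half turn about x gives the same grasp; the last joint's range is limited). The gripper opens to 94 mm and grips with 3 to 60 N. Pads are 16 mm wide; open, the fingers measure 119 mm over their backs; the gripper's body (75 mm by 177 mm) begins 78 mm behind the grasp point.
Start: joints at [1.127, 0.3, 1.521, -0, 1.321, -0.067], TCP at [0.202, 0.511, 0.183] pointing down, gripper open.
Joint ranges: [-3.03, 3.03], [-0.79, 2.21], [0.23, 2.52], [-1.04, 4.18], [0, 3.07], [-2.55, 2.55]. Speed limits (rad/s): [2.22, 2.22, 2.57, 3.14, 3.14, 3.14].

### API

Orientations are given as a unit quaternion [w, x, y, z].
In Python, from bench import arm gives the robot as it stands.
- The arm moves only by the tool step_arm, never from a script. Its argument "plan" is one flat list of numbers, 4 for each row, row after row: the shift along the tool's x, y, z in units of 25 mm (1.0 is 25 mm), then the turn about the tool's x in units of 5 degrees (1.0 is 5 degrees). A call has 1 to 20 rows; each row is the pose to reach, as a shift and turn from the pose measured when the call began, along the tool's axes at that moment; what a row does not reach only later rows make up. A row lasts 1/12 s, in which the tool goes at most 41.7 mm and 7.16 degrees, less where a joint would pass 70% of its speed; a pose out of reach is approached as far as the arm can. A call with a gripper value outside its range is refused whole. "fingers" is the gripper command: -1 is fully open, 1 is shut, values between are in proportion, set as the call begins (left out, the last holds). The fingers move at their own pace and stop on an object; "force" is the grip in N (left out, the last holds). Time passes only in rows, so rows that repeat a pose let the fingers close. It gives the time, the measured TCP pose, the force and the opening at its end, in the units of the state.
- arm.get_state(): the state, without advancing time (a new reading comes with each control period).
- arm.camera(name): name is "side" or "top" or "wrist"; returns (picture, depth): 400x640x3 uint8, red, green, blue; 400x640 float32, m along the optical axis (not along the pixel's ray), 0 where there is no reading.
- arm.camera_model(name): a dict with "K" (3x3 intrinsics, pixels), "T" (4x4, takes a point from camera to world coordinates); the wrist camera has in their place "hand_eye" (4x4, takes a point from camera to tool coordinates, whose origin is the TCP and whose axes are the tool frame's). Camera axes: x right, y down, z forward; pixel columns grow to the right and rows downward; lengths in m; the calibration is good to about 2 mm. A picture is of the moment at which its call begins: read the wrist's pose just before it. camera_model takes no time and is no camera call.
- arm.job_done(): hands the job in, once; it reports no verdict.
Trained networks look in the newest picture that a camera, given by its name, has taken for a name from the list of things; names that differ only in an ending like _2 or _b are one class to them, and where a whole thing is asked for, a point or a joint stands for the part that bears it (a point fixed in the world has none). Each returns a list of dicts, best first, with "p" (0 to 1); they miss things now and then, are a little off and sometimes report something else, mostly with a low value. They report only what shows in the picture. A call takes as long as a camera call. They do not tell look-alikes from the thing itself.
- arm.find_in(label, camera): "box" ([centre column, centre row, width, height] in pixels, round what is visible of it).
- arm.regions_of(label, camera): "mask" (400x640 bool, what is visible of it) and "box" ([centre column, centre row, width, height] in pixels, round what is visible of it).
- arm.place_of(label, camera): "point" ([column, row] in pixels: a listed point, or the origin of a listed thing).
The state is a dict: "t": time; "joints": joint angles; "dq": joint speeds; "joint_efforts": joint torques, N m; "tcp_pos": TCP position; "eef_rot": TCP orientation; "force": force on the tool from outside, world axes, zero at the start; "wrist_torque": the same for the moment, N m; "gripper_width": finger opening in m.
Only numpy, scipy, OpenCV 4.12 (cv2) and the standard library are available. Lean on these libraries where they do the work, as an engineer would, in place of code of your own. Each camera call takes 0.05 s, during which the arm holds its last target. There are 200 camera calls.

### The job

The wire egg basket hangs by its wooden bar on one of the two steel stands. Lift it off, carry it level over to the empty stand without setting it down, lay its bar on that stand's two arms and slide it gently along them until the bar drops fully home in both dips, against the stops, never pressing or shoving the basket against a stand with more than about 4 kg of force. Let go and leave it hanging still with all three eggs in it, and leave everything else alone.

Things in the scene. Friction and masses are not known exactly. Their poses are not given: they have to be found in the camera images.
- basket: Narrow open wire basket, 62 mm (its x) by 172 mm (its y), 46 mm high, 0.25 to 0.45 kg empty, hanging on 'source'. Three eggs stand in its three compartments (egg tops 59 mm above its underside). Round uprights, 8 mm thick, at its ends (y = +-84 mm) carry a straight wooden bar over its middle. Origin: centre of its underside, z up, y along the bar.
- basket_bar (a point): Middle of the basket's wooden carrying bar, 150 mm above the underside: a round rod 16 mm thick, 188 mm long along the basket's y. Grip it here, from above, fingers closing along x; the same bar is what lies across a stand's two arms.
- source: Fixed steel stand on which the basket starts. Origin: underside centre of its 120 x 180 mm foot; -x is its front. A 20 mm post carries a crossbar (x +-10, y +-75 mm) with two level arms at y = +-60 mm reaching to -x: each 12 mm wide, 22 mm deep, flat top 240 mm above the table, ending in an upturned tip. Nothing is higher than the tips.
- source_notch (a point): Where the bar's centre lies on source (x = -98 mm, z = 242 mm). From the front each arm has: a tip 8 mm thick, 18 mm above the flat (front at x = -183 mm); 65 mm of flat top; a dip sloping down at 30 degrees; right behind it an upright stop 14 mm above the flat. Lift the bar over the tips, draw it out forwards: the arms pass between bar and basket.
- target: The empty stand: same measures, origin and axes as source, but its pair of arms is telescopic, drawn out by a different, unmeasured amount each time (both alike): the bar's place in the dips lies anywhere from x = -78 to -118 mm in this frame, the front of the tips at x = -163 to -203 mm. Stiff in their sleeves; under load they sink 0.2 mm per N.
- target_flat (a point): Point of the target at its x = -137.5 mm, z = 248 mm: where the bar's centre is when laid on the arms' flat tops, surely between tips and dips whatever the draw-out (7 mm to spare). The dips lie 20 to 60 mm from here towards the post (+x of the stand); in them, touching the stops, the bar is 6 mm lower, 242 mm (all less the arms' sinking).
- egg_a: Brown egg, 55 mm high, 44 mm thick, 55 g, standing loose in the basket's compartment at y = -56 mm. Origin: its lower end.
- egg_b: Brown egg, 55 mm high, 44 mm thick, 55 g, standing loose in the basket's compartment at the middle. Origin: its lower end.
- egg_c: Brown egg, 55 mm high, 44 mm thick, 55 g, standing loose in the basket's compartment at y = +56 mm. Origin: its lower end.
- bowl: White bowl, 140 mm wide, 55 mm high, on the pasta board (18 mm thick) in front of the robot. Origin: centre of its underside. Leave alone.
- wheel: Pastry wheel, white handle, 170 mm long, 18 mm high, lying on the board. Leave alone.
- pin: Wooden rolling pin, 250 mm along y, 44 mm thick, lying on the board near the robot. Leave alone.
- jar: Glass jar, 68 mm wide, 120 mm high, beyond and between the stands. Leave alone.
- carton: Blue carton, 90 x 60 x 160 mm high, to the left. Leave alone.
- eggtray: Empty cardboard egg tray, 160 x 240 x 40 mm, to the right. Leave alone.
- bottle: Green glass bottle, 60 mm wide, 190 mm high, to the right. Leave alone.
Things that resemble listed ones, but are neither listed nor needed, are in the scene too. Leave any blue look-alike of the egg_c alone. What is shaped like the egg_a but orange is not meant.

How it is judged:
On the way, in this order (a step that is already met when the one before it is completed fails the run):
1. the basket is off the first stand, its bar drawn out past the arms' tips (horizontal distance between basket_bar and source above 0.19 m), for 0.1 s.
2. the bar lies fully home in both dips of the other stand (z of basket_bar in the frame of target between 0.235 and 0.2435 m and x of basket_bar in the frame of target between -0.123 and -0.073 m and angle between the x axis of basket and the x axis of target, either way round below 0.1 rad and angle between basket's own z axis and vertical below 0.12 rad), for 0.3 s.
At the end, for the whole second after the job is handed in: The basket hangs at rest on the stand that was empty, its bar fully down in both dips (bar centre lower than 243.5 mm in the stand, less than 1.5 mm above its unloaded seat), square to the stand within 0.1 rad, level within 0.12 rad, with the three eggs in their compartments (all of step 2 and z of each of egg_a, egg_b, egg_c in the frame of basket below 0.025 m and distance between each of egg_a, egg_b, egg_c and basket below 0.085 m and contact force between basket and target above 1 N and linear speed of basket below 0.03 m/s and angular speed of basket below 0.25 rad/s); the robot touches nothing.
It fails at once if the basket is tipped more than 0.3 rad (17 degrees) from level (angle between basket's own z axis and vertical above 0.3 rad).
It fails at once if the basket is set down or dropped (its underside lower than 40 mm above the table) (height (world z) of basket below 0.04 m).
It fails at once if the basket is pressed or shoved against a stand with more than 40 N (contact force between basket and target above 40 N or contact force between basket and source above 40 N).
It fails at once if a bystander is moved more than 30 mm (distance of any of bowl, wheel, pin, jar, carton, eggtray, bottle from where it was at the start of the episode above 0.03 m).
It also fails if it takes over 58 s, if anything falls off the work surface, if the arm or the gripper's body presses on something with over 40 N, if the wrist force passes 120 N, or if a joint passes its speed limit or range.

## Working session

There is one attempt and no reset: what is moved stays moved. The work goes in short steps, Python scripts to look and compute and a tool call to move; the robot and the scene stay as the last step left them, time stands still between calls to the robot, and variables do not carry over. Pictures are saved under pics/ and viewed, about 8 in all and at most 12, crops included, and the job is handed in when it is done.

Besides the shell and the picture viewer there is one more tool, called as a command line: name --argument value ..., lists and objects as JSON in quotes. step_arm: Moves the arm, as the interface text tells. Its arguments: {"type":"object","properties":{"plan":{"type":"array","items":{"type":"number"}},"fingers":{"type":"number"},"force":{"type":"number"}},"required":["plan"]}

```bash
mkdir -p pics; ls
cat > h.py <<'E'
import numpy as np, cv2
from bench import arm
from scipy.spatial.transform import Rotation as R
def Rq(q): return R.from_quat([q[1],q[2],q[3],q[0]]).as_matrix()
def grab(n):
    s=arm.get_state(); im,d=arm.camera(n); m=arm.camera_model(n)
    if 'T' in m: T=np.array(m['T'])
    else:
        P=np.eye(4);P[:3,:3]=Rq(s['eef_rot']);P[:3,3]=s['tcp_pos'];T=P@np.array(m['hand_eye'])
    return im,d,np.array(m['K']),T
def cloud(d,K,T):
    v,u=np.mgrid[:d.shape[0],:d.shape[1]]
    p=np.stack([(u-K[0,2])/K[0,0]*d,(v-K[1,2])/K[1,1]*d,d],-1)
    return p@T[:3,:3].T+T[:3,3]
def save(n,im): cv2.imwrite('pics/'+n,im[:,:,::-1])
E
python3 - <<'E'
from h import *
s=arm.get_state();print({k:np.round(v,3) for k,v in s.items()})
ims=[]
for n in('top','side'):
    im,d,K,T=grab(n);ims.append(im);C=cloud(d,K,T);np.savez(n,im=im,d=d,K=K,T=T)
    print(n,K[0,0],np.round(T,3).tolist())
    for l in('basket','basket_bar','source','target','source_notch','target_flat'):
        for r in arm.find_in(l,n)[:2]: print(l,np.round(r['box']),round(r['p'],2))
        for r in arm.place_of(l,n)[:2]:
            c,w=np.round(r['point']).astype(int);print('  pt',r['point'],round(r['p'],2),np.round(C[min(max(w,0),399),min(max(c,0),639)],3))
    save(n+'0.png',im)
E
```

```text
pics
{'t': np.float64(0.0), 'joints': array([ 1.127,  0.301,  1.522, -0.   ,  1.321, -0.067]), 'dq': array([ 0.001,  0.   ,  0.   , -0.002, -0.001,  0.001]), 'joint_efforts': array([ 2.0000e-03, -5.3179e+01, -3.5274e+01,  7.1000e-02,  2.4000e-02,
       -0.0000e+00]), 'tcp_pos': array([0.202, 0.511, 0.183]), 'eef_rot': array([ 0.584, -0.398,  0.585,  0.397]), 'force': array([-0.16 , -0.013, -0.433]), 'wrist_torque': array([-0.024,  0.011, -0.025]), 'gripper_width': np.float64(0.094)}
top 398.04609817502643 [[0.024, -0.977, 0.212, 0.302], [-1.0, -0.025, 0.0, -0.011], [0.005, -0.212, -0.977, 1.62], [0.0, 0.0, 0.0, 1.0]]
basket [383. 197.  55.  26.] 0.67
basket [271. 262.  24.  45.] 0.38
  pt [366.2, 198.0] 0.74 [ 0.622 -0.19   0.148]
  pt [379.6, 197.4] 0.65 [ 0.629 -0.245  0.14 ]
basket_bar [385. 195.  55.  26.] 0.96
  pt [388.9, 185.8] 0.77 [ 0.647 -0.261  0.244]
  pt [193.6, 240.8] 0.64 [0.447 0.458 0.107]
source [385. 197.  53.  21.] 0.71
source [188. 237.  37.  30.] 0.5
  pt [372.1, 181.8] 0.76 [ 0.719 -0.232  0.014]
target [255. 181.  66.  66.] 0.59
  pt [264.2, 182.6] 0.71 [0.64
[... 342 characters left out ...]
 1.107], [0.0, 0.0, 0.0, 1.0]]
  pt [377.7, 258.7] 0.76 [ 0.609 -0.27   0.14 ]
basket_bar [383. 248.  58.  79.] 0.69
  pt [388.2, 225.5] 0.85 [ 0.81  -0.107 -0.002]
source [390. 240.  92.  96.] 0.82
source [430. 325.  34.  48.] 0.71
  pt [395.8, 256.6] 0.66 [ 0.724 -0.24   0.029]
  pt [291.7, 242.7] 0.58 [0.478 0.001 0.023]
target [299. 162.  80.  81.] 0.56
target [279. 272.  45.  57.] 0.18
  pt [313.7, 184.1] 0.59 [0.705 0.21  0.01 ]
source_notch [392. 240.  91. 101.] 0.68
  pt [384.2, 226.1] 0.94 [ 0.632 -0.249  0.251]
target_flat [300. 160.  73.  80.] 0.84
target_flat [291. 236.  40.  37.] 0.66
  pt [278.3, 138.8] 0.76 [ 0.741  0.551 -0.004]
  pt [365.9, 245.6] 0.49 [ 0.614 -0.209  0.132]
```

Run:
```python
from h import *
A=np.load('top.npz');B=np.load('side.npz')
a=cv2.resize(A['im'][130:280,180:480],None,fx=2.6,fy=2.0,interpolation=cv2.INTER_CUBIC)
b=cv2.resize(B['im'][90:320,220:490],None,fx=2.6,fy=1.3,interpolation=cv2.INTER_CUBIC)
b=cv2.resize(b,(a.shape[1],290))
save('c0.png',np.vstack([a,b]))
# height maps seen from above, world-aligned, z 0.2..0.3
g=np.zeros((300,400,3),np.uint8)  # 2mm/px : rows x 0.9->0.3, cols y .4->-.4
for Z in(A,B):
    C=cloud(Z['d'],Z['K'],Z['T']).reshape(-1,3);ok=(Z['d'].ravel()>0)
    im=Z['im'].reshape(-1,3)
    m=ok&(C[:,2]>.2)&(C[:,2]<.3)&(C[:,0]>.4)&(C[:,0]<.88)&(abs(C[:,1])<.4)
    P=C[m]
    for p,c in zip(P,im[m]): 
        cv2.circle(g,(int((.4-p[1])*500),int((.9-p[0])*500)),1,tuple(int(x) for x in c),-1)
save('g0.png',cv2.resize(g,None,fx=2,fy=2,interpolation=cv2.INTER_NEAREST))
```

```text
(no output)
```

View pics/c0.png

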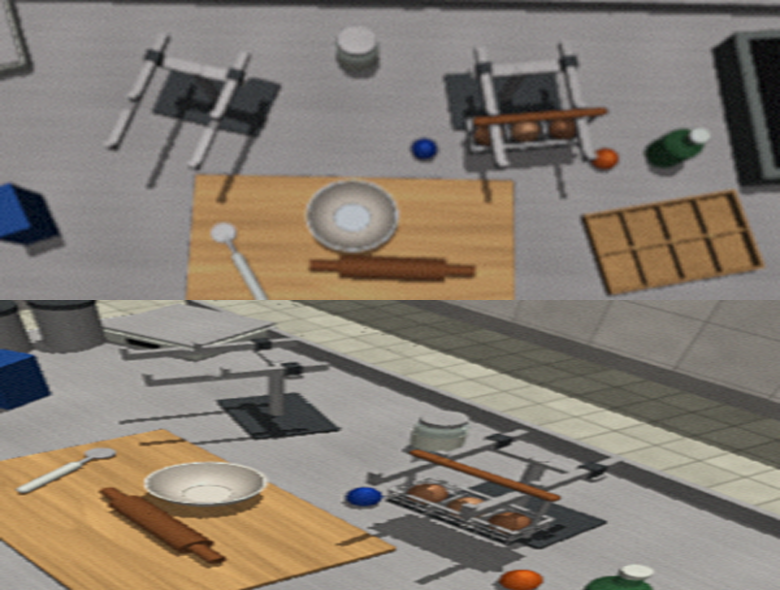

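View pics/g0.png

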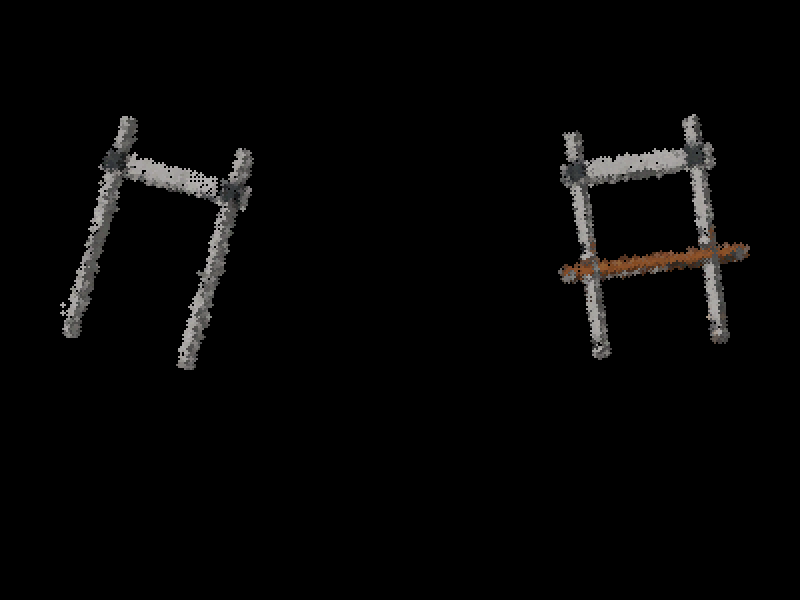

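```bash
cat >> h.py <<'E'
def frame(name,x0,y0,yaw):
    c,s=np.cos(yaw),np.sin(yaw); return np.array([x0,y0]),np.array([[c,-s],[s,c]])
def loc(P,o,M):
    q=P.copy(); q[:,:2]=(P[:,:2]-o)@M; return q
E
python3 - <<'E'
from h import *
for n in('top','side'):
    Z=np.load(n+'.npz');C=cloud(Z['d'],Z['K'],Z['T']).reshape(-1,3);ok=Z['d'].ravel()>0;im=Z['im'].reshape(-1,3).astype(int)
    orange=(im[:,0]-im[:,2]>40)
    for st,(x0,y0,yaw) in dict(source=(.74,-.235,.149),target=(.724,.224,-.265)).items():
        o,M=frame(st,x0,y0,yaw)
        for it in range(3):
            q=loc(C,o,M)
            reg=ok&(q[:,2]>.225)&(q[:,2]<.27)&(abs(q[:,1])<.09)&(q[:,0]>-.23)&(q[:,0]<.05)&~orange
            a=[]
            for sg in(1,-1):
                m=reg&(abs(q[:,1]-sg*.06)<.012)&(q[:,0]<-.015)&(q[:,2]>.233)
                f=np.polyfit(q[m,0],q[m,1],1);a.append((f,m))
            dy=np.mean([f[1] for f,_ in a]);da=np.mean([f[0] for f,_ in a])
            # crossbar x
            m=reg&(abs(q[:,1])<.045)&(abs(q[:,0])<.03);dx=np.median(q[m,0])
            o=o+M@np.array([dx,dy]);yaw+=np.arctan(da);_,M=frame(st,0,0,yaw)
        q=loc(C,o,M)
        print(n,st,o.round(4),'yaw',round(yaw,4),'sep',round(a[0][0][1]-a[1][0][1],4),'zcross',np.median(q[m,2]).round(4))
        for sg in(1,-1):
            m=ok&(abs(q[:,1]-sg*.06)<.008)&(q[:,0]<-.02)&(q[:,0]>-.23)&(q[:,2]>.23)&(q[:,2]<.28)&~orange
            b=np.arange(-.21,-.05,.008);
            print('  profile',[(int(x*1000),int(1000*np.percentile(q[m&(abs(q[:,0]-x)<.004),2],85))) for x in b if (m&(abs(q[:,0]-x)<.004)).sum()>1])
        if st=='source':
            m=ok&orange&(q[:,2]>.22)&(q[:,2]<.27)&(abs(q[:,1])<.11)
            P=C[m];c=(P.max(0)+P.min(0))/2
            v=np.linalg.svd(P[:,:2]-P[:,:2].mean(0))[2][0];t=(P[:,:2]-P[:,:2].mean(0))@v
            print('  bar mid',P.mean(0)[:2]+v*(t.max()+t.min())/2,'len',np.ptp(t),'dir',np.arctan2(v[1],v[0]),'ztop',np.percentile(P[:,2],90))
s=arm.get_state();print(Rq(s['eef_rot']).round(3))
E
```

```text
top source [ 0.7333 -0.2367] yaw 0.1302 sep 0.1195 zcross 0.2262
  profile [(-177, 259), (-169, 244), (-161, 242), (-153, 242), (-145, 243), (-137, 240), (-129, 242), (-121, 243), (-113, 240), (-105, 243), (-89, 254), (-81, 257), (-73, 243), (-65, 244), (-57, 242)]
  profile [(-177, 259), (-169, 255), (-161, 243), (-153, 239), (-145, 242), (-137, 241), (-129, 242), (-121, 242), (-113, 241), (-105, 246), (-97, 248), (-89, 257), (-81, 254), (-73, 243), (-65, 241), (-57, 241)]
  bar mid [ 0.63837284 -0.25309325] len 0.18037784516930627 dir -1.4349212439568946 ztop 0.2538207055912944
top target [0.716  0.2269] yaw -0.2702 sep 0.1195 zcross 0.2259
  profile [(-169, 259), (-161, 255), (-153, 241), (-145, 242), (-137, 240), (-129, 243), (-121, 242), (-113, 242), (-105, 246), (-97, 242), (-89, 240), (-81, 255), (-73, 256), (-65, 240), (-57, 243)]
  profile [(-169, 260), (-161, 254), (-153, 243), (-145, 243), (-137, 242), (-129, 239), (-121, 241), (-113, 241), (-105, 242), (-97, 238), (-89, 235), (-81, 253), (-73, 255), (-65, 242), (-57, 241)]
  return _methods._mean(a, axis=axis, dtype=dtype,
  ret = ret.dtype.type(ret / rcount)
Traceback (most recent call last):
TypeError: expected non-empty vector for x
```

step_arm --plan '[-3,0,0,0,-6,0,0,0,-6,-3,-2,2,-6,-27.4,-22,12.2,-6,-27.4,-22,12.2,-6,-27.4,-22,12.2,-6,-27.4,-22,12.2,-6,-27.4,-22,12.2,-6,-27.4,-22,12.2,-6,-27.4,-22,12.2,-6,-27.4,-22,12.2,-6,-27.4,-22,12.2,-6,-27.4,-22,12.2,-6,-27.4,-22,12.2,-6,-27.4,-22,12.2,-6,-27.4,-22,12.2,-6,-27.4,-22,12.2,-6,-27.4,-22,12.2,-6,-27.4,-22,12.2,-6,-27.4,-22,12.2]' --fingers -1

```text
t: 2.97
tcp_pos: [0.5698, -0.1343, 0.3264]
eef_rot: [0.706, -0.046, 0.706, 0.046]
force: [0.7, 0.3, -0.2]
gripper_width: 0.0937
```

step_arm --plan '[0,-5.1,2.1,0,0,-5.1,2.1,0,0,-5.1,2.1,0,0,-5.1,2.1,0,0,-5.1,2.1,0,0,-5.1,2.1,0]'

```text
t: 3.47
tcp_pos: [0.6383, -0.2545, 0.3254]
eef_rot: [0.705, -0.045, 0.706, 0.046]
force: [-0.0, -0.8, -0.1]
gripper_width: 0.094
```

```bash
cat > look.py <<'E'
from h import *
import sys
im,d,K,T=grab('wrist');np.savez('w_'+sys.argv[1],im=im,d=d,K=K,T=T);save('w_'+sys.argv[1]+'.png',im)
C=cloud(d,K,T);a=im.astype(int)
s=arm.get_state();Rm=Rq(s['eef_rot']);p=s['tcp_pos']
print('tcp',np.round(p,4),'z',Rm[:,2].round(3),'x',Rm[:,0].round(3),'F',np.round(s['force'],2),'w',s['gripper_width'].round(4))
m=(d>0)&(a[...,0]-a[...,2]>40)&(C[...,2]>.21)&(C[...,2]<.4)
P=C[m]
if len(P)>50:
    v=np.linalg.svd(P[:,:2]-P[:,:2].mean(0),full_matrices=False)[2][0];t=(P[:,:2]-P[:,:2].mean(0))@v
    mid=P.mean(0)[:2]+v*(np.percentile(t,99.8)+np.percentile(t,.2))/2
    print('bar mid',mid,'len',np.ptp(t),'dir',np.arctan2(v[1],v[0])%np.pi,'ztop',np.percentile(P[:,2],[50,90]))
    r=np.append(mid,.242)-p; print('tool shift to bar centre',(Rm.T@r).round(4))
E
python3 look.py 1
```

```text
Traceback (most recent call last):
  File "look.py", line 6, in <module>
    print('tcp',np.round(p,4),'z',Rm[:,2].round(3),'x',Rm[:,0].round(3),'F',np.round(s['force'],2),'w',s['gripper_width'].round(4))
                                                                                                       ^^^^^^^^^^^^^^^^^^^^^^^^
AttributeError: 'float' object has no attribute 'round'
```

View pics/w_1.png

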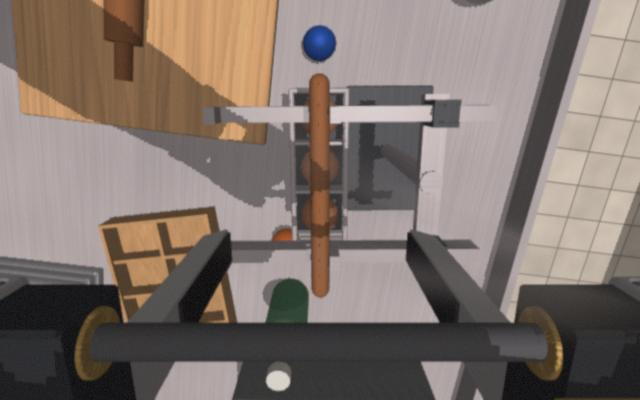

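```bash
sed -i "s/s\['gripper_width'\].round(4)/round(s['gripper_width'],4)/" look.py; python3 look.py 1
```

```text
tcp [ 0.6382 -0.2531  0.3269] z [0.992 0.129 0.001] x [ 0.001 -0.    -1.   ] F [0.63 0.71 0.15] w 0.0937
bar mid [ 0.63772949 -0.25135973] len 0.18475361441319957 dir 1.7099509670490385 ztop [0.24783862 0.24922683]
tool shift to bar centre [ 0.0849  0.0018 -0.0003]
```

step_arm --plan '[1,0,0,0,2,0,0,-0.1,3,0,0,-0.1,3.5,0,0,-0.1,3.9,0,0,-0.1,4.1,0,0,-0.1,4.15,0,0,-0.1,4.15,0,0,-0.1]'

```text
t: 4.23
tcp_pos: [0.6384, -0.2528, 0.2241]
eef_rot: [0.706, -0.049, 0.705, 0.049]
force: [-0.9, 0.1, 0.6]
gripper_width: 0.0944
```

step_arm --plan '[0,0,0,0,0,0,0,0,0,0,0,0,0,0,0,0,0,0,0,0,0,0,0,0,0,0,0,0,0,0,0,0,0,0,0,0,0,0,0,0]' --fingers 1 --force 35

```text
t: 5.07
tcp_pos: [0.6384, -0.2528, 0.2241]
eef_rot: [0.706, -0.049, 0.705, 0.049]
force: [0.1, 0.7, -0.2]
gripper_width: 0.0307
```

Still closing; wait a bit, then check it stopped on the bar.

step_arm --plan '[0,0,0,0,0,0,0,0,0,0,0,0,0,0,0,0,0,0,0,0,0,0,0,0]'

```text
t: 5.57
tcp_pos: [0.6392, -0.2532, 0.2274]
eef_rot: [0.708, -0.05, 0.703, 0.048]
force: [-0.8, 0.8, 16.6]
gripper_width: 0.0003
```

Run:
```python
from h import *
ims=[]
for n in('side','wrist'):
    im,d,K,T=grab(n); ims.append(im)
s=arm.get_state();print(s['gripper_width'],s['force'],s['tcp_pos'],Rq(s['eef_rot']).round(3))
a=cv2.resize(ims[0][150:320,320:500],(400,378),interpolation=cv2.INTER_CUBIC)
b=cv2.resize(ims[1],(400,378))
save('x1.png',np.hstack([a,b]))
```

```text
0.0003508698158697309 [-1.67088454  0.8346289  16.34317606] [ 0.63922934 -0.25313768  0.22743353] [[ 0.007 -0.139  0.99 ]
 [-0.003  0.99   0.139]
 [-1.    -0.004  0.006]]
```

View pics/x1.png

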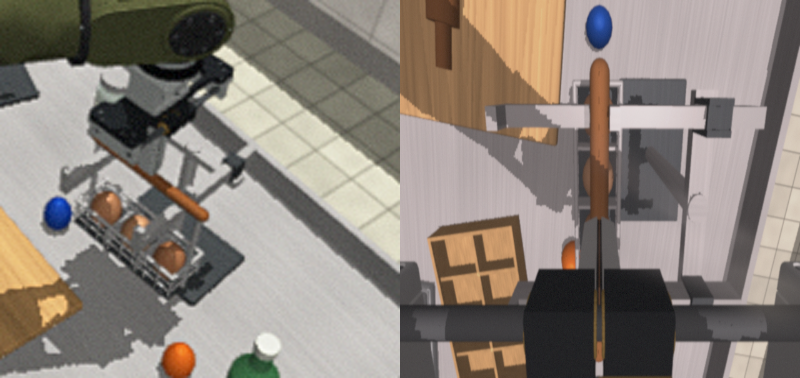

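```bash
python3 look.py 2
python3 - <<'E'
from h import *
im,d,K,T=grab('side')
s=arm.get_state()
Ti=np.linalg.inv(T)
def pr(p):
    q=Ti[:3,:3]@p+Ti[:3,3];return (K@q/q[2])[:2]
z0=5
crop=im[190:290,330:450]
big=cv2.resize(crop,None,fx=z0,fy=z0,interpolation=cv2.INTER_CUBIC)
for p,c in((np.array(s['tcp_pos']),(255,0,0)),(np.array([.6377,-.2514,.242]),(0,255,0))):
    u=pr(p);print(u);cv2.circle(big,(int((u[0]-330)*z0),int((u[1]-190)*z0)),4,c,1)
W=np.load('w_2.npz');wm=arm.camera_model('wrist');h=np.linalg.inv(np.array(wm['hand_eye']))
w=W['im'][60:400,200:440].copy()
for off,c in(((0,0,0),(255,0,0)),((-.019,0,0),(0,255,0))):
    q=h[:3,:3]@np.array(off)+h[:3,3];u=(W['K']@q/q[2])[:2];print('wrist',u,q)
    cv2.circle(w,(int(u[0]-200),int(u[1]-60)),4,c,1)
w=cv2.resize(w,(353,500));save('x2.png',np.hstack([big[:, :440],w]))
E
```

```text
tcp [ 0.6392 -0.2532  0.2274] z [0.99  0.139 0.006] x [ 0.007 -0.003 -1.   ] F [-0.94  1.12 16.68] w 0.0005
bar mid [ 0.63708378 -0.25086412] len 0.18370089623246857 dir 1.686634152627737 ztop [0.247882   0.36170241]
tool shift to bar centre [-0.0146  0.0025 -0.0017]
[385.83333082 231.23249078]
[385.63216876 227.66082627]
wrist [318.76853556 232.63352631] [2.09526062e-04 2.13524400e-02 2.13465832e-01]
wrist [318.81008705 245.09352332] [0.00021413 0.02629781 0.19512071]
```

View pics/x2.png

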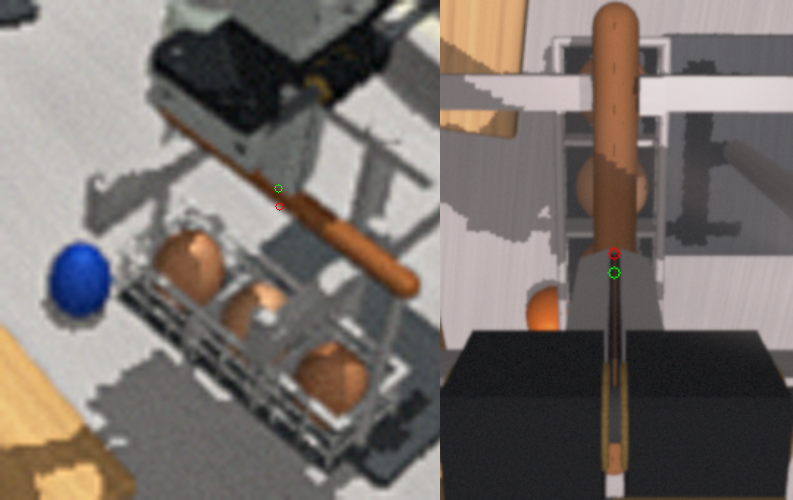

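Run:
```python
from h import *
W=np.load('w_2.npz');C=cloud(W['d'],W['K'],W['T'])
for r in range(70,400,12): print(r,[ (round(float(W['d'][r,c]),3),C[r,c].round(3).tolist(),W['im'][r,c].tolist()) for c in (312,326)])
print('arm',[C[r,c].round(3).tolist() for r,c in((113,250),(113,380),(113,400),(112,280))])
Z=np.load('w_1.npz');C1=cloud(Z['d'],Z['K'],Z['T'])
print('arm1',[C1[r,c].round(3).tolist() for r,c in((115,250),(115,380),(246,280),(115,300))], 'fingertips open',C1[240,225],C1[240,415],Z['T'][:3,3])
```

```text
70 [(0.171, [0.623, -0.164, 0.247], [148, 94, 60]), (0.17, [0.63, -0.164, 0.248], [150, 97, 63])]
82 [(0.171, [0.624, -0.17, 0.248], [155, 99, 65]), (0.171, [0.631, -0.169, 0.249], [160, 104, 68])]
94 [(0.173, [0.625, -0.175, 0.248], [155, 100, 65]), (0.172, [0.632, -0.174, 0.249], [157, 102, 65])]
106 [(0.174, [0.626, -0.181, 0.249], [152, 99, 63]), (0.175, [0.632, -0.18, 0.247], [157, 100, 66])]
118 [(0.175, [0.626, -0.186, 0.248], [154, 101, 66]), (0.177, [0.633, -0.186, 0.247], [156, 100, 66])]
130 [(0.177, [0.627, -0.192, 0.248], [155, 100, 67]), (0.176, [0.634, -0.191, 0.249], [156, 100, 65])]
142 [(0.178, [0.628, -0.198, 0.249], [153, 100, 69]), (0.179, [0.635, -0.197, 0.248], [155, 102, 68])]
154 [(0.18, [0.629, -0.204, 0.248], [152, 100, 67]), (0.181, [0.636, -0.203, 0.248], [152, 101, 69])]
166 [(0.183, [0.63, -0.21, 0.247], [121, 81, 56]), (0.182, [0.637, -0.209, 0.248], [153, 101, 71])]
178 [(0.183, [0.63, -0.216, 0.249], [102, 68, 47]), (0.184, [0.638, -0.215, 0.248], [105, 71, 55])]
190 [(0.186, [0.631, -0.223, 0.248], [102, 67, 48]), (0.185, [0.638, -0.222, 0.248], [96
[... 1323 characters left out ...]
227, 0.367], [120, 95, 55]), (0.072, [0.636, -0.226, 0.367], [114, 90, 54])]
370 [(0.073, [0.634, -0.23, 0.366], [113, 90, 53]), (0.073, [0.636, -0.229, 0.367], [111, 88, 53])]
382 [(0.096, [0.636, -0.25, 0.348], [74, 64, 63]), (0.084, [0.638, -0.24, 0.358], [37, 33, 36])]
394 [(0.095, [0.636, -0.252, 0.35], [98, 92, 94]), (0.083, [0.638, -0.242, 0.36], [38, 37, 38])]
arm [[0.595, -0.189, 0.24], [0.661, -0.18, 0.239], [0.671, -0.178, 0.239], [0.61, -0.186, 0.238]]
arm1 [[0.577, -0.196, 0.239], [0.678, -0.183, 0.239], [0.611, -0.306, 0.231], [0.615, -0.191, 0.237]] fingertips open [ 0.5904627  -0.25131677  0.35872177] [ 0.68485951 -0.23888556  0.35915502] [ 0.62817221 -0.17811919  0.52680792]
```

Run:
```python
from h import *
Z=np.load('w_1.npz');C=cloud(Z['d'],Z['K'],Z['T'])
for c in (205,215,222,228,410,415,420,428,440): print(c,[(r,C[r,c].round(3).tolist()) for r in range(224,262,4)])
s=arm.get_state();print(s['joint_efforts'],s['wrist_torque'])
```

```text
205 [(224, [0.479, -0.383, 0.004]), (228, [0.479, -0.39, 0.004]), (232, [0.479, -0.397, 0.003]), (236, [0.58, -0.251, 0.358]), (240, [0.582, -0.25, 0.364]), (244, [0.583, -0.25, 0.368]), (248, [0.585, -0.25, 0.373]), (252, [0.586, -0.25, 0.377]), (256, [0.588, -0.25, 0.382]), (260, [0.589, -0.25, 0.386])]
215 [(224, [0.496, -0.379, 0.011]), (228, [0.497, -0.383, 0.016]), (232, [0.583, -0.251, 0.352]), (236, [0.585, -0.25, 0.358]), (240, [0.587, -0.25, 0.364]), (244, [0.588, -0.25, 0.368]), (248, [0.589, -0.251, 0.371]), (252, [0.59, -0.251, 0.374]), (256, [0.59, -0.252, 0.376]), (260, [0.591, -0.253, 0.377])]
222 [(224, [0.504, -0.382, -0.0]), (228, [0.504, -0.388, -0.001]), (232, [0.587, -0.249, 0.353]), (236, [0.589, -0.25, 0.358]), (240, [0.589, -0.252, 0.359]), (244, [0.59, -0.251, 0.365]), (248, [0.59, -0.253, 0.364]), (252, [0.591, -0.255, 0.364]), (256, [0.591, -0.257, 0.365]), (260, [0.592, -0.258, 0.368])]
228 [(224, [0.513, -0.38, 0.0]), (228, [0.513, -0.388, -0.002]), (232, [0.589, -0.251, 0.347]), (236, [0.59, -0.252, 0.353]), (240, [0.591, -0.254, 0.353]), (244, [0.591, 
[... 1149 characters left out ...]
, (232, [0.743, -0.281, 0.216]), (236, [0.691, -0.236, 0.358]), (240, [0.69, -0.237, 0.363]), (244, [0.688, -0.237, 0.369]), (248, [0.687, -0.237, 0.374]), (252, [0.686, -0.237, 0.378]), (256, [0.685, -0.238, 0.38]), (260, [0.684, -0.239, 0.383])]
440 [(224, [0.841, -0.339, -0.003]), (228, [0.842, -0.345, -0.002]), (232, [0.842, -0.351, 0.0]), (236, [0.844, -0.358, -0.001]), (240, [0.751, -0.283, 0.229]), (244, [0.694, -0.236, 0.369]), (248, [0.692, -0.236, 0.374]), (252, [0.691, -0.237, 0.377]), (256, [0.689, -0.236, 0.383]), (260, [0.688, -0.237, 0.386])]
[-2.86951661e-01 -5.96383882e+01 -3.00320184e+01 -5.36184339e-02
 -2.14161719e-01  1.73834091e-03] [ 0.07066601  0.1809783  -0.01222219]
```

step_arm --plan '[-0.5,0,0,0,-1,0,0,0,-1.5,0,0,0,-2,0,0,0,-2,0,0,0,-2,0,0,0]'

```text
t: 6.27
tcp_pos: [0.639, -0.2531, 0.2775]
eef_rot: [0.708, -0.05, 0.703, 0.048]
force: [-0.5, -0.5, -0.9]
gripper_width: 0.0005
```

step_arm --plan '[0,0,0,0,0,0,0,0,0,0,0,0,0,0,0,0,0,0,0,0,0,0,0,0,0,0,0,0,0,0,0,0,0,0,0,0,0,0,0,0,0,0,0,0,0,0,0,0,0,0,0,0,0,0,0,0]' --fingers -0.2

```text
t: 7.43
tcp_pos: [0.639, -0.2531, 0.2775]
eef_rot: [0.708, -0.05, 0.703, 0.048]
force: [-0.2, -0.1, 0.1]
gripper_width: 0.0561
```

```bash
python3 look.py 3
python3 - <<'E'
from h import *
Z=np.load('w_3.npz');C=cloud(Z['d'],Z['K'],Z['T']);s=arm.get_state()
q=(C-s['tcp_pos'])@Rq(s['eef_rot'])
m=(Z['d']>0)&(abs(q[...,1])<.016)&(abs(q[...,2])<.06)&(q[...,0]<.015)
print('finger points furthest tool x',np.percentile(q[m][:,0],[99,99.9,100]),m.sum())
E
```

```text
tcp [ 0.639  -0.2531  0.2775] z [0.99  0.139 0.007] x [ 0.007 -0.003 -1.   ] F [ 0.05 -0.74  0.04] w 0.0564
bar mid [ 0.63724861 -0.24715083] len 0.17663476045028964 dir 1.7047214731202651 ztop [0.24766419 0.24897593]
tool shift to bar centre [ 0.0355  0.0062 -0.0011]
finger points furthest tool x [-0.02478041 -0.02183288 -0.02076147] 10790
```

step_arm --plan '[0.8,0.08,-0.05,0,1.6,0.08,-0.05,0,2.2,0.08,-0.05,0,2.7,0.08,-0.05,0,2.95,0.08,-0.05,0,2.95,0.08,-0.05,0]'

```text
t: 7.98
tcp_pos: [0.6376, -0.2513, 0.2023]
eef_rot: [0.707, -0.05, 0.704, 0.048]
force: [-0.0, 0.8, -0.6]
gripper_width: 0.0562
```

step_arm --plan '[0,0,0,0,0,0,0,0,0,0,0,0,0,0,0,0,0,0,0,0,0,0,0,0,0,0,0,0,0,0,0,0,0,0,0,0,0,0,0,0,0,0,0,0]' --fingers 1 --force 30

```text
t: 8.9
tcp_pos: [0.6385, -0.2512, 0.203]
eef_rot: [0.708, -0.05, 0.703, 0.048]
force: [5.4, 0.7, 1.3]
gripper_width: 0.015
```

step_arm --plan '[0,0,0,0,0,0,0,0,-0.1,0,0,0,-0.3,0,0,0,-0.5,0,0,0,-0.75,0,0,0,-1,0,0,0,-1.25,0,0,0,-1.45,0,0,0,-1.6,0,0,0,-1.6,0,0,0,-1.6,0,0,0]' --force 45

```text
t: 9.9
tcp_pos: [0.6382, -0.2511, 0.243]
eef_rot: [0.708, -0.05, 0.703, 0.048]
force: [1.0, 0.8, -5.0]
gripper_width: 0.0151
```

```bash
python3 look.py 4
python3 - <<'E'
from h import *
im,d,K,T=grab('side')
W=np.load('w_4.npz')['im']
save('x3.png',np.hstack([cv2.resize(im[150:320,310:480],(380,380),interpolation=cv2.INTER_CUBIC),cv2.resize(W,(420,380))]))
E
```

```text
tcp [ 0.6381 -0.251   0.2427] z [0.99  0.139 0.007] x [ 0.008 -0.003 -1.   ] F [-0.18 -0.58 -4.79] w 0.0149
bar mid [ 0.63647177 -0.24439917] len 0.17343587541546926 dir 1.7088332192462712 ztop [0.28824215 0.29003978]
tool shift to bar centre [ 0.0006  0.0068 -0.0007]
```

View pics/x3.png

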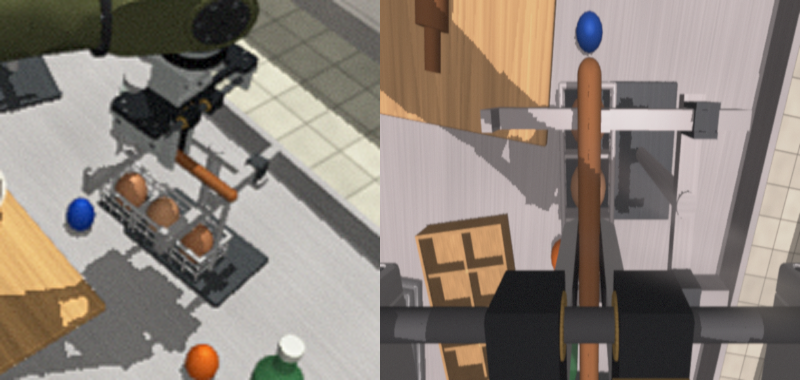

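step_arm --plan '[0,0,-0.1,0,0,0,-0.3,0,0,0,-0.6,0,-0.05,0,-1,0,-0.05,0,-1.5,0,-0.05,0,-2.1,0,-0.05,0,-2.7,0,-0.05,0,-3.3,0,-0.05,0,-3.9,0,-0.05,0,-4.5,0,-0.05,0,-5,0,-0.05,0,-5.4,0,-0.05,0,-5.7,0,-0.05,0,-5.9,0,-0.05,0,-6,0,-0.05,0,-6,0]'

```text
t: 11.33
tcp_pos: [0.4894, -0.2719, 0.2428]
eef_rot: [0.708, -0.05, 0.703, 0.048]
force: [0.8, -0.2, -5.0]
gripper_width: 0.015
```

Run:
```python
from h import *
Z=np.load('top.npz');C=cloud(Z['d'],Z['K'],Z['T']);d=Z['d']
m=(d>0)&(C[...,2]>.06)&(C[...,1]>.3)&(C[...,0]<.6)&(C[...,0]>.2)&(C[...,2]<.2)
P=C[m];h=P[P[:,2]>.14];print('carton',P.min(0),P.max(0),'top',h.min(0),h.max(0))
m=(d>0)&(C[...,2]>.06)&(C[...,2]<.2)&(abs(C[...,1])<.3)&(C[...,0]<.55)&(C[...,0]>.3)
print('high stuff',C[m].min(0),C[m].max(0))
# tool deltas to waypoints
s=arm.get_state();Rm=Rq(s['eef_rot']);p=np.array(s['tcp_pos']);yaw=np.arctan2(Rm[1,2],Rm[0,2])
for w in((.43,-.10,p[2]),(.43,.10,p[2]),(.430,.300,p[2])):
    print(w,(Rm.T@(np.array(w)-p)/.025).round(2))
print('turn units',np.degrees(yaw+.2702)/5, s['joints'])
```

```text
carton [0.25014266 0.45025523 0.06010289] [0.59966941 0.83770081 0.18905477] top [0.25105643 0.45025523 0.14018541] [0.59966941 0.83770081 0.18905477]
high stuff [ 0.36173023 -0.14216452  0.06006047] [0.54464382 0.06966958 0.08112273]
(0.43, -0.1, np.float64(0.24278749029772972)) [-0.04  7.14 -1.4 ]
(0.43, 0.1, np.float64(0.24278749029772972)) [-0.05 15.06 -0.29]
(0.43, 0.3, np.float64(0.24278749029772972)) [-0.07 22.98  0.82]
turn units 4.6909558033003105 [-0.57367524  0.27882978  1.40997873  0.00206242  1.44506246 -0.71307652]
```

step_arm --plan '[0,0.15,0,0,0,0.5,-0.1,0.1,0,1,-0.2,0.2,0,1.6,-0.3,0.3,0,2.3,-0.45,0.45,0,3.1,-0.6,0.6,0,4,-0.8,0.8,0,4.9,-0.95,1,0,5.8,-1.1,1.2,0,6.7,-1.2,1.35,0,7.6,-1.25,1.5,0,8.5,-1.2,1.7,0,9.3,-1.15,1.85,0,10,-1.05,2,0,10.6,-0.95,2.1,0,11.1,-0.9,2.2,0,11.4,-0.8,2.3,0,11.5,-0.8,2.3,0,11.5,-0.8,2.3]'

```text
t: 12.92
tcp_pos: [0.4294, 0.0108, 0.2417]
eef_rot: [0.71, 0.02, 0.704, -0.022]
force: [0.2, -0.3, -4.4]
gripper_width: 0.015
```

```bash
cat > to.py <<'E'
from h import *
import sys
w=np.array([float(x) for x in sys.argv[1:4]]);yt=float(sys.argv[4])
s=arm.get_state();Rm=Rq(s['eef_rot']);p=np.array(s['tcp_pos']);yaw=np.arctan2(Rm[1,2],Rm[0,2])
print('t',s['t'],p.round(4),'F',np.round(s['force'],2),'yaw',yaw.round(3),'units',(Rm.T@(w-p)/.025).round(2),'turn',round(np.degrees(yaw-yt)/5,2),'w',round(s['gripper_width'],4))
E
python3 to.py .43 .30 .243 -.2702
```

```text
t 12.9167 [0.4294 0.0108 0.2417] F [ 0.23 -0.29 -4.41] yaw -0.06 units [-0.08 11.55 -0.67] turn 2.41 w 0.015
```

step_arm --plan '[0,0.15,0,0,0,0.5,-0.03,0.1,0,1,-0.06,0.2,0,1.6,-0.1,0.3,0,2.3,-0.14,0.45,0,3.1,-0.2,0.6,-0.05,4,-0.24,0.8,-0.05,4.9,-0.3,1,-0.05,5.8,-0.35,1.2,-0.05,6.7,-0.4,1.35,-0.05,7.6,-0.45,1.5,-0.08,8.5,-0.5,1.7,-0.08,9.3,-0.55,1.9,-0.08,10,-0.6,2.1,-0.08,10.6,-0.62,2.2,-0.08,11.1,-0.65,2.3,-0.08,11.4,-0.67,2.4,-0.08,11.55,-0.67,2.4,-0.08,11.55,-0.67,2.4]'

```text
t: 14.5
tcp_pos: [0.4301, 0.3001, 0.2428]
eef_rot: [0.703, 0.094, 0.698, -0.095]
force: [0.3, -0.6, -4.4]
gripper_width: 0.0147
```

```bash
cat > fit.py <<'E'
from h import *
import sys
from scipy.spatial import cKDTree
im,d,K,T=grab('wrist');save('w_%s.png'%sys.argv[1],im)
C=cloud(d,K,T);a=im.astype(int);ok=(d>.12)&(a[...,0]-a[...,2]<25)
o,M=frame('t',.716,.2269,-.2702);yaw=-.2702
for it in range(4):
    q=C.copy();q[...,:2]=(C[...,:2]-o)@M
    dys=[];das=[]
    for sg in(1,-1):
        m=ok&(abs(q[...,1]-sg*.06)<.013)&(q[...,0]>-.21)&(q[...,0]<-.02)&(q[...,2]>.233)&(q[...,2]<.27)
        if m.sum()<80: print('few',sg,m.sum());continue
        f=np.polyfit(q[m][:,0],q[m][:,1],1);dys.append(f[1]-sg*.06);das.append(f[0])
    o=o+M@np.array([0,np.mean(dys)]);yaw+=np.arctan(np.mean(das));_,M=frame('t',0,0,yaw)
print('target fit',o.round(4),'yaw',round(yaw,4),'dys',np.round(dys,4),'das',np.round(das,3))
q=C.copy();q[...,:2]=(C[...,:2]-o)@M
for sg in(1,-1):
    m=ok&(abs(q[...,1]-sg*.06)<.005)&(q[...,0]<-.04)&(q[...,2]>.225)&(q[...,2]<.275)
    b=np.arange(-.19,-.05,.004)
    print('prof',sg,[(int(round(x*1000)),int(1000*np.percentile(q[m&(abs(q[...,0]-x)<.002)][:,2],75))) for x in b if (m&(abs(q[...,0]-x)<.002)).sum()>1])
m=ok&(abs(q[...,1])<.045)&(abs(q[...,0])<.03)&(q[...,2]>.21)&(q[...,2]<.24)
if m.sum()>20: print('crossbar x',np.percentile(q[m][:,0],[3,50,97]))
E
python3 fit.py 5; python3 to.py .43 .30 .243 -.2702
```

```text
target fit [0.7162 0.2276] yaw -0.2906 dys [ 0.0011 -0.0011] das [ 0.014 -0.014]
prof 1 [(-174, 251), (-170, 257), (-166, 257), (-154, 239), (-150, 239), (-146, 239), (-142, 239), (-138, 239), (-134, 239), (-130, 239), (-126, 239), (-122, 239), (-118, 239), (-114, 237)]
prof -1 [(-174, 246), (-170, 251), (-166, 256), (-162, 243), (-158, 238), (-154, 239), (-150, 239), (-146, 239), (-142, 239), (-138, 239), (-134, 239), (-130, 239), (-126, 239), (-122, 239), (-118, 239), (-114, 239), (-110, 239), (-106, 232)]
t 14.55 [0.4301 0.2997 0.2429] F [ 0.46 -0.66 -4.79] yaw -0.269 units [-0.01  0.01 -0.01] turn 0.01 w 0.0148
```

View pics/w_5.png

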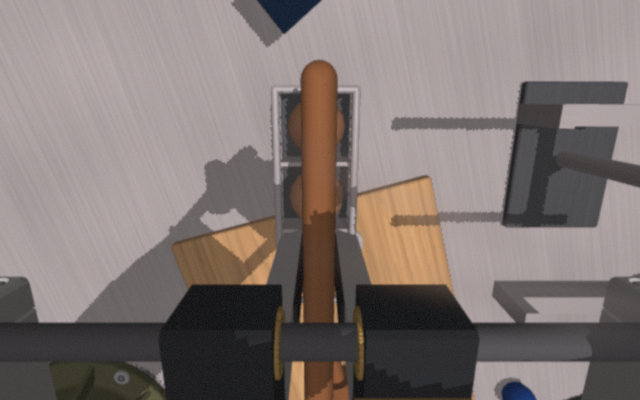

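```bash
python3 to.py .584 .265 .243 -.28
```

```text
t 14.55 [0.4301 0.2997 0.2429] F [ 0.46 -0.66 -4.79] yaw -0.269 units [0.04 0.3  6.3 ] turn 0.12 w 0.0148
```

step_arm --plan '[0,0.1,0.1,0.1,0,0.2,0.4,0.1,0,0.3,0.8,0.1,0,0.3,1.3,0.1,0,0.3,1.9,0.1,0,0.3,2.5,0.1,0,0.3,3.1,0.1,0,0.3,3.7,0.1,0,0.3,4.3,0.1,0,0.3,4.9,0.1,0,0.3,5.4,0.1,0,0.3,5.8,0.1,0,0.3,6.1,0.1,0,0.3,6.25,0.1,0,0.3,6.3,0.1,0,0.3,6.3,0.1]'

```text
t: 15.88
tcp_pos: [0.5841, 0.2648, 0.2439]
eef_rot: [0.703, 0.097, 0.698, -0.099]
force: [-0.3, -1.1, -5.4]
gripper_width: 0.0149
```

```bash
python3 fit.py 6; python3 to.py .584 .265 .243 -.28
python3 - <<'E'
from h import *
im,d,K,T=grab('side');W=cv2.imread('pics/w_6.png')[:,:,::-1]
save('x4.png',np.hstack([cv2.resize(im[80:230,220:390],(380,335),interpolation=cv2.INTER_CUBIC),cv2.resize(W,(420,335))]))
E
```

```text
target fit [0.7169 0.2301] yaw -0.2699 dys [-0.0009  0.0009] das [-0.004  0.004]
prof 1 [(-174, 257), (-170, 257), (-166, 257), (-162, 239), (-158, 239), (-154, 239), (-150, 239), (-146, 239), (-126, 239), (-122, 239), (-118, 239), (-114, 239), (-110, 239), (-106, 239), (-102, 239), (-98, 238), (-94, 236), (-90, 234), (-86, 231), (-82, 229), (-78, 252), (-74, 253), (-70, 253), (-66, 239), (-62, 239), (-58, 239), (-54, 239)]
prof -1 [(-150, 239), (-126, 239)]
crossbar x [-0.00447541  0.00368402  0.01517423]
t 15.9333 [0.5838 0.265  0.244 ] F [ 1.03  0.06 -5.06] yaw -0.278 units [0.04 0.   0.01] turn 0.02 w 0.0149
```

View pics/x4.png

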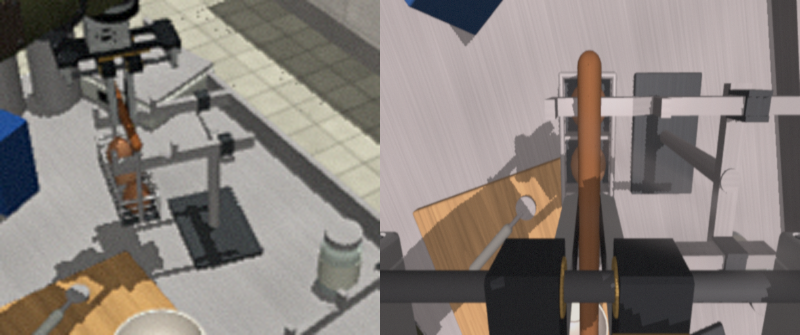

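step_arm --plan '[0.1,0,0,0,0.3,0,0,0.05,0.5,0,0,0.1,0.7,0,0,0.1,0.9,0,0,0.1,1.05,0,0,0.1,1.15,0,0,0.1,1.22,0,0,0.1,1.28,0,0,0.1,1.32,0,0,0.1,1.34,0,0,0.1,1.36,0,0,0.1,1.38,0,0,0.1,1.38,0,0,0.1]'

```text
t: 17.15
tcp_pos: [0.5839, 0.2651, 0.2097]
eef_rot: [0.703, 0.1, 0.697, -0.101]
force: [1.2, -0.5, -4.8]
gripper_width: 0.0149
```

```bash
python3 to.py .584 .265 .243 -.28
```

```text
t 17.15 [0.5839 0.2651 0.2097] F [ 1.18 -0.49 -4.75] yaw -0.287 units [-1.33 -0.    0.01] turn -0.08 w 0.0149
```

step_arm --plan '[0.03,0,0,-0.1,0.06,0,0,-0.2,0.08,0,0,-0.2,0.1,0,0,-0.2,0.12,0,0,-0.2,0.12,0,0,-0.2]'

```text
t: 17.65
tcp_pos: [0.5841, 0.2651, 0.2072]
eef_rot: [0.704, 0.094, 0.698, -0.095]
force: [-1.6, -0.4, 2.6]
gripper_width: 0.0152
```

step_arm --plan '[-0.02,0,0,0,-0.02,0,0.1,0,-0.02,0,0.2,0,-0.02,0,0.3,0,-0.02,0,0.42,0,-0.02,0,0.54,0,-0.02,0,0.66,0,-0.02,0,0.78,0,-0.02,0,0.9,0,-0.02,0,1,0,-0.02,0,1.1,0,-0.02,0,1.2,0,-0.02,0,1.28,0,-0.02,0,1.35,0,-0.02,0,1.35,0]'

```text
t: 18.9
tcp_pos: [0.617, 0.256, 0.2079]
eef_rot: [0.704, 0.095, 0.698, -0.095]
force: [0.3, 0.1, -0.6]
gripper_width: 0.0148
```

```bash
python3 fit.py 7; python3 to.py .6321 .2536 .2017 -.27
```

```text
few -1 9
few -1 5
few -1 5
few -1 5
target fit [0.7166 0.2292] yaw -0.2729 dys [-0.] das [-0.]
prof 1 [(-174, 255), (-170, 256), (-166, 256), (-162, 239), (-158, 238), (-154, 238), (-150, 238), (-146, 238), (-142, 238), (-138, 238), (-134, 238), (-130, 238), (-126, 238), (-122, 238), (-118, 238), (-114, 238), (-110, 247), (-94, 235), (-90, 233), (-86, 230), (-82, 228), (-78, 252), (-74, 252), (-70, 252), (-66, 238), (-62, 238), (-58, 238), (-54, 238)]
prof -1 [(-98, 249), (-94, 246)]
crossbar x [-0.00443251  0.00400397  0.01511509]
t 18.95 [0.617 0.256 0.208] F [ 1.45  0.08 -0.97] yaw -0.269 units [0.26 0.07 0.61] turn 0.01 w 0.0147
```

step_arm --plan '[0,0,0.05,0,0,0,0.1,0,0.02,0,0.15,0,0.04,0,0.19,0,0.07,0,0.24,0,0.1,0,0.29,0,0.13,0,0.34,0,0.16,0,0.39,0,0.19,0,0.44,0,0.19,0,0.44,0]'

```text
t: 19.78
tcp_pos: [0.6282, 0.2529, 0.2035]
eef_rot: [0.704, 0.095, 0.697, -0.095]
force: [2.5, -0.0, 4.1]
gripper_width: 0.0149
```

step_arm --plan '[-0.01,0,0.04,0,0.0,0,0.08,0,0.02,0,0.11,0,0.03,0,0.14,0,0.05,0,0.16,0,0.05,0,0.16,0]'

```text
t: 20.28
tcp_pos: [0.6322, 0.2517, 0.202]
eef_rot: [0.704, 0.095, 0.697, -0.095]
force: [0.8, 0.1, 0.8]
gripper_width: 0.0147
```

step_arm --plan '[0.01,0,0.03,0,0.02,0,0.05,0,0.03,0,0.07,0,0.03,0,0.07,0]'

```text
t: 20.62
tcp_pos: [0.6331, 0.2515, 0.2012]
eef_rot: [0.704, 0.094, 0.698, -0.095]
force: [-6.6, -0.5, 3.0]
gripper_width: 0.015
```

step_arm --plan '[0,0,-0.02,0,0,0,-0.03,0,0,0,-0.03,0]'

```text
t: 20.87
tcp_pos: [0.633, 0.2515, 0.2014]
eef_rot: [0.704, 0.095, 0.697, -0.095]
force: [6.6, -1.4, 1.2]
gripper_width: 0.0148
```

step_arm --plan '[0,0,0,0,0,0,0,0,0,0,0,0,0,0,0,0,0,0,0,0,0,0,0,0,0,0,0,0,0,0,0,0,0,0,0,0]' --fingers -0.2

```text
t: 21.62
tcp_pos: [0.6329, 0.2515, 0.2014]
eef_rot: [0.704, 0.095, 0.697, -0.095]
force: [0.4, 0.2, -0.4]
gripper_width: 0.0562
```

```bash
python3 look.py 8; python3 fit.py 9
```

```text
tcp [0.633  0.2515 0.2014] z [ 0.964 -0.266  0.01 ] x [ 0.01  -0.002 -1.   ] F [-1.21 -0.15 -0.08] w 0.0567
bar mid [0.63311825 0.25849489] len 0.172842612799058 dir 1.2933841428691126 ztop [0.24709596 0.33549239]
tool shift to bar centre [-0.0406  0.0068 -0.0013]
target fit [0.7166 0.2291] yaw -0.2621 dys [ 0.0001 -0.0001] das [-0.012  0.012]
prof 1 [(-170, 256), (-166, 256), (-162, 250), (-158, 238), (-154, 238), (-150, 238), (-146, 238), (-142, 238), (-138, 238), (-134, 238), (-130, 238), (-126, 238), (-122, 238), (-118, 238), (-114, 238), (-110, 238), (-106, 238), (-102, 238), (-98, 237), (-94, 236), (-78, 252), (-74, 252), (-70, 252), (-66, 238), (-62, 238), (-58, 238), (-54, 238)]
prof -1 [(-138, 238), (-134, 238), (-130, 238), (-126, 238), (-122, 238), (-118, 238), (-114, 238), (-110, 238), (-106, 238), (-102, 238), (-98, 237), (-82, 249), (-78, 252), (-74, 252), (-70, 238), (-66, 238), (-62, 238), (-58, 238), (-54, 238)]
crossbar x [-0.00432326  0.00433779  0.01521724]
```

Fingers are clear. Raise straight up and check the bar's height and the eggs.

step_arm --plan '[-0.3,0,0,0,-0.8,0,0,0,-1.5,0,0,0,-2.3,0,0,0,-3.1,0,0,0,-3.8,0,0,0,-4.4,0,0,0,-4.8,0,0,0,-5,0,0,0,-5,0,0,0,-5,0,0,0,-5,0,0,0]'

```text
t: 22.72
tcp_pos: [0.6316, 0.2518, 0.3252]
eef_rot: [0.704, 0.094, 0.698, -0.096]
force: [0.1, 0.9, 0.3]
gripper_width: 0.0565
```

```bash
python3 look.py 10
python3 - <<'E'
from h import *
Z=np.load('w_10.npz');C=cloud(Z['d'],Z['K'],Z['T']);a=Z['im'].astype(int)
o,M=frame('t',.7166,.2292,-.27);q=C.copy();q[...,:2]=(C[...,:2]-o)@M
bar=(a[...,0]-a[...,2]>40)&(q[...,2]>.2)&(q[...,2]<.27)&(abs(q[...,0]+.088)<.02)
for y in np.arange(-.08,.09,.02):
    m=bar&(abs(q[...,1]-y)<.008)
    if m.sum()>10: print('y',round(y,2),'n',m.sum(),'bar top',np.percentile(q[m][:,2],90).round(4),'x',np.median(q[m][:,0]).round(4))
m=(abs(abs(q[...,1])-.06)<.005)&(abs(q[...,0]+.13)<.02)&(q[...,2]>.22)&(q[...,2]<.26);print('flat z',np.median(q[m][:,2]),m.sum())
im,d,K,T=grab('side')
save('x5.png',np.hstack([cv2.resize(im[80:230,220:390],(380,335),interpolation=cv2.INTER_CUBIC),cv2.resize(Z['im'],(420,335))]))
E
```

```text
tcp [0.6316 0.2517 0.3253] z [ 0.964 -0.266  0.009] x [ 0.008 -0.003 -1.   ] F [-0.15 -0.25 -0.12] w 0.0562
bar mid [0.63162384 0.25201536] len 0.18467752678029795 dir 1.2902734943663694 ztop [0.24688034 0.24821965]
tool shift to bar centre [ 0.0833  0.0003 -0.0008]
y -0.08 n 265 bar top 0.2481 x -0.088
y -0.06 n 241 bar top 0.2481 x -0.088
y -0.04 n 264 bar top 0.2482 x -0.088
y -0.02 n 321 bar top 0.2481 x -0.0872
y 0.0 n 307 bar top 0.2483 x -0.0872
y 0.02 n 363 bar top 0.2483 x -0.0872
y 0.04 n 389 bar top 0.2483 x -0.0873
y 0.06 n 419 bar top 0.2482 x -0.0873
y 0.08 n 422 bar top 0.2481 x -0.0873
flat z 0.23795667798236358 941
```

View pics/x5.png

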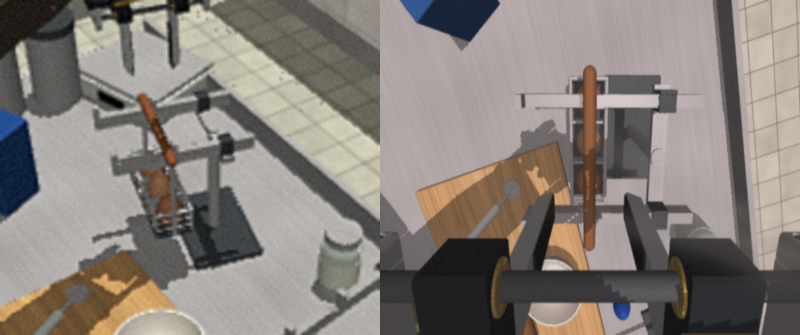

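```bash
python3 -c "
from bench import arm
print(arm.job_done())"
```

```text
the job is handed in; nothing more can be done
None
```

The basket now hangs on the stand that was empty, with its bar down in both dips and against the stops. I handed the job in at about 23 s; no verdict was reported.

**What I did:** I lifted the basket off the source stand, drew it out past the tips and carried it level to the other stand. I laid its bar on the flats and slid it in until the stops pushed back. Then I let go and raised the gripper clear.

**Last checks:**
- **Height:** The bar's top was level along its whole length, at 248.2 mm. That is 10.2 mm above the arms' flats, the same difference I measured when the basket was seated on the source stand. It sat about 1 mm lower than there, which fits the arms sinking under load.
- **Position:** The bar lay at x ≈ -88 mm in the stand's frame and square within about 0.02 rad.
- **Forces:** The largest tool force I read against the target stand was about 7 N. That is read only at the end of each move, so brief peaks in between were not seen.
- **Eggs:** The last pictures show eggs in the basket, but the gripper and bar hide part of it. I could not see all three clearly at the end.

**What disagreed:** The fingertips are really about 21 mm behind the stated TCP. Because of this, my first grasp shut on top of the bar and pressed it with about 17 N. I saw this in the pictures, measured the tips and gripped again lower. The stand's yaw came out between -0.26 and -0.29 rad in different fits, which is well within tolerance.

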